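Turn the stock tags of the panel bins

ROBOT

A 6-joint arm with a two-finger parallel gripper is mounted at the origin on the work surface. World frame = base frame: x ahead of the robot, y to its left, z up, the work surface at z = 0. Lengths are in m, angles in degrees, forces in N, time in s.
With the tool pointing down it reaches from about 0.2 to 0.875 m from the base axis. Payload 3.4 kg.
Tool frame: the origin (TCP) lies midway between the tips of the shut fingers; the grasp point (between the pads) lies 19 mm behind it; y points along the fingers, x is the direction in which the jaws open and shut, and the axes are right-handed (so a half turn about y gives the same grasp; the last joint's range is limited). The gripper opens to 94 mm and grips with 3 to 60 N. Pads are 16 mm wide; open, the fingers measure 119 mm over their backs; the gripper's body (75 mm by 177 mm) begins 78 mm behind the grasp point.
Start: joints at [60.332, 15.808, 86.224, -0, 77.962, -6.933], TCP at [0.222, 0.53, 0.205] pointing down, gripper open.
Joint ranges: [-165.64, 165.64], [-43.16, 119.46], [12.63, 154.43], [-67.54, 247.53], [6.08, 155.33], [-154.97, 154.97]. Speed limits (degrees/s): [147.25, 147.25, 180, 180, 180, 180].

INTERFACE

Orientations are given as a 3x3 rotation matrix whose columns are the frame's x, y, z axes.
In Python, from cell import state, camera, camera_info, close_job, silhouettes gives the robot as it stands.
- The arm moves only by the tool move_arm, never from a script. Its argument "deltas" is a list that holds one entry, the list of rows, each a list of 7 numbers: the turn, a rotation vector about the tool's x, y, z in rad, then the shift along the tool's x, y, z in cm, then the finger opening in cm, from 0 to 9.4. In form: [[[rx, ry, rz, dx, dy, dz, claw], ...]]. A call has 1 to 5 rows; each row is the pose to reach, as a shift and turn from the pose commanded when the call began, along the tool's axes at that moment; what a row does not reach only later rows make up. A row lasts 1/12 s, in which the tool goes at most 41.7 mm and 7.16 degrees, less where a joint would pass 70% of its speed; a pose out of reach is approached as far as the arm can. A call with a gripper value outside its range is refused whole. The fingers move at their own pace and stop on an object; "newtons" is the grip in N (left out, the last holds). Time passes only in rows, so rows that repeat a pose let the fingers close. It gives the time, the measured TCP pose, the force and the opening at its end, in the units of the state.
- state(): the state, without advancing time (a new reading comes with each control period).
- camera(name): name is "scene" or "top" or "wrist"; returns the picture (420x560x3 uint8, blue, green, red); there is no depth.
- camera_info(name): a dict with "fx", "fy", "cx", "cy" (pixels), "cam_to_world" (4x4, takes a point from camera to world coordinates). Camera axes: x right, y up, looking along -z (the intrinsics and any distortion apply to the point x, -y, -z); pixel columns grow to the right and rows downward; lengths in m; the calibration is good to about 2 mm. The wrist camera is an equidistant fisheye: a pixel r from the principal point sees the ray r / f radians off the axis. A picture is of the moment at which its call begins: read the wrist's pose just before it. camera_info takes no time and is no camera call; for the wrist camera it gives the pose at the moment of the call.
- close_job(): hands the job in, once; it reports no verdict.
Trained networks look in the newest picture that a camera, given by its name, has taken for a name from the list of things; names that differ only in an ending like _2 or _b are one class to them, and where a whole thing is asked for, a point or a joint stands for the part that bears it (a point fixed in the world has none). Each returns a list of dicts, best first, with "score" (0 to 1); they miss things now and then, are a little off and sometimes report something else, mostly with a low value. They report only what shows in the picture. A call takes as long as a camera call.
- silhouettes(thing, camera): "mask" (420x560 bool, what is visible of it) and "box" ([left, top, right, bottom] in pixels, round what is visible of it).
The state is a dict: "t": time; "q": joint angles; "joint_velocities": joint speeds; "joint_torque": joint torques, N m; "eef_pos": TCP position; "tool_rot": TCP orientation; "wrist_force": force on the tool from outside, world axes, zero at the start; "moment": the same for the moment, N m; "width": finger opening in m.
Only numpy, scipy, OpenCV 4.12 (cv2) and the standard library are available. Lean on these libraries where they do the work, as an engineer would, in place of code of your own. Each camera call takes 0.05 s, during which the arm holds its last target. There are 200 camera calls.

TASK

Each bin on the stock board has its own hinged wooden tag in front of it, with a plain face and a face with a raised diamond. Push the wrong tags over with the fingertips so that the tags of the bins full of cedar panels lie with the diamond face up and the tag of an empty bin lies with its plain face up. Leave the panels, the puzzle box, the mallet and the key plug where they are.

Things in the scene. Friction and masses are not known exactly. Their poses are not given: they have to be found in the camera images.
- tag_a (a joint): hinge angle of one wooden tag, rad: 0 = lying back towards the robot (away from the bin) with its plain face up; 2.094 = lying over towards its bin with the raised-diamond face up. At both ends the tag rests on a stop, rising 30 degrees above horizontal from the hinge; upright is 1.047, and from there it falls to either side by its own weight (about 40 g, light damping)
- tag_a_hinge (a point): middle of that tag's hinge pin, fixed, 26 mm above the worktop (14 mm above the stock board, whose top is 12 mm up). +x points level from the tag to its bin, z up, y along the pin. The tag is a 56 mm wide, 6 mm thick wooden flap reaching 63 mm from the pin. Its bin is the one straight ahead: bin centre 165 mm along +x. Tags stand 110 mm apart along y. Under the flap, two stop blocks 44 mm wide reach 21 mm from the pin along +x and -x, up to 4 mm above the pin's height
- tag_a_edge (a point): middle of that tag's free edge, a rounded bead of 5 mm radius along its full width, 58 mm from the hinge pin; it swings with the tag. At rest it is 29 mm higher than the pin and 50 mm to the -x or +x side of it, with 60 mm of free board beyond the bead on the bin side
- tag_b (a joint): hinge angle of one wooden tag, rad: 0 = lying back towards the robot (away from the bin) with its plain face up; 2.094 = lying over towards its bin with the raised-diamond face up. At both ends the tag rests on a stop, rising 30 degrees above horizontal from the hinge; upright is 1.047, and from there it falls to either side by its own weight (about 40 g, light damping)
- tag_b_hinge (a point): middle of that tag's hinge pin, fixed, 26 mm above the worktop (14 mm above the stock board, whose top is 12 mm up). +x points level from the tag to its bin, z up, y along the pin. The tag is a 56 mm wide, 6 mm thick wooden flap reaching 63 mm from the pin. Its bin is the one straight ahead: bin centre 165 mm along +x. Tags stand 110 mm apart along y. Under the flap, two stop blocks 44 mm wide reach 21 mm from the pin along +x and -x, up to 4 mm above the pin's height
- tag_b_edge (a point): middle of that tag's free edge, a rounded bead of 5 mm radius along its full width, 58 mm from the hinge pin; it swings with the tag. At rest it is 29 mm higher than the pin and 50 mm to the -x or +x side of it, with 60 mm of free board beyond the bead on the bin side
- tag_c (a joint): hinge angle of one wooden tag, rad: 0 = lying back towards the robot (away from the bin) with its plain face up; 2.094 = lying over towards its bin with the raised-diamond face up. At both ends the tag rests on a stop, rising 30 degrees above horizontal from the hinge; upright is 1.047, and from there it falls to either side by its own weight (about 40 g, light damping)
- tag_c_hinge (a point): middle of that tag's hinge pin, fixed, 26 mm above the worktop (14 mm above the stock board, whose top is 12 mm up). +x points level from the tag to its bin, z up, y along the pin. The tag is a 56 mm wide, 6 mm thick wooden flap reaching 63 mm from the pin. Its bin is the one straight ahead: bin centre 165 mm along +x. Tags stand 110 mm apart along y. Under the flap, two stop blocks 44 mm wide reach 21 mm from the pin along +x and -x, up to 4 mm above the pin's height
- tag_c_edge (a point): middle of that tag's free edge, a rounded bead of 5 mm radius along its full width, 58 mm from the hinge pin; it swings with the tag. At rest it is 29 mm higher than the pin and 50 mm to the -x or +x side of it, with 60 mm of free board beyond the bead on the bin side
- bin_a: one of three low open wooden bins in a row on the stock board, 100 (along x) x 90 x 26 mm, walls and floor 5 mm; origin at the centre of its underside. Bin letters need not match tag letters
- bin_b: one of three low open wooden bins in a row on the stock board, 100 (along x) x 90 x 26 mm, walls and floor 5 mm; origin at the centre of its underside. Bin letters need not match tag letters
- bin_c: one of three low open wooden bins in a row on the stock board, 100 (along x) x 90 x 26 mm, walls and floor 5 mm; origin at the centre of its underside. Bin letters need not match tag letters
- panel_1_center (a point): centre of a loose pale cedar panel 80 x 66 x 10 mm lying flat in a bin, the lower of two stacked; a full bin holds two panels and is filled level to within 1 mm of its rim; a bin without panels is empty
- panel_2_center (a point): centre of a loose pale cedar panel 80 x 66 x 10 mm lying flat in a bin, the upper of two stacked; a full bin holds two panels and is filled level to within 1 mm of its rim; a bin without panels is empty
- panel_3_center (a point): centre of a loose pale cedar panel 80 x 66 x 10 mm lying flat in a bin, the lower of two stacked; a full bin holds two panels and is filled level to within 1 mm of its rim; a bin without panels is empty
- panel_4_center (a point): centre of a loose pale cedar panel 80 x 66 x 10 mm lying flat in a bin, the upper of two stacked; a full bin holds two panels and is filled level to within 1 mm of its rim; a bin without panels is empty
- puzzle_box: half-finished walnut puzzle box 110 x 150 x 75 mm left of the board, a bystander; origin at the centre of its underside
- mallet: loose boxwood mallet lying to the right of the board, a bystander; head 48 mm across and 85 mm long, handle 170 mm towards -x; origin under the head
- plug: loose dark ebony key plug standing upright left of the board, a bystander; 28 mm across, 50 mm high; origin at the centre of its underside

How it is judged:
By the outcome, as a careful person would: the job done as asked, in the order asked, and still so for the second after the job is handed in, with the robot touching nothing.
It also fails if it takes over 54 s, if anything falls off the work surface, if the arm or the gripper's body presses on something with over 40 N, if the wrist force passes 120 N, or if a joint passes its speed limit or range.

## Working session

There is one attempt and no reset: what is moved stays moved. The work goes in short steps, Python scripts to look and compute and a tool call to move; the robot and the scene stay as the last step left them, time stands still between calls to the robot, and variables do not carry over. Pictures are saved under pics/ and viewed, about 8 in all and at most 12, crops included, and the job is handed in when it is done.

Besides the shell and the picture viewer there is one more tool, called after "Request:" as a command line: name --argument value ..., lists and objects as JSON in quotes. move_arm: Moves the arm, as the interface text tells. Its arguments: {"type":"object","properties":{"deltas":{"type":"array"},"newtons":{"type":"number"}},"required":["deltas"]}

```bash
mkdir -p pics
python3 - <<'E'
from cell import *
import cv2
for n in("scene","top"):
    cv2.imwrite(f"pics/{n}1.png",camera(n))
    i=camera_info(n);print(n,i)
    for th in("tag_a","bin_a","panel_1_center"):
        for d in silhouettes(th,n):
            m=d["mask"];ys,xs=m.nonzero();print(th,round(d["score"],2),d["box"],xs.mean().round(1),ys.mean().round(1),m.sum())
s=state();print(s)
E
```

```text
scene {'fx': 417.99370289392925, 'fy': 417.99370289392925, 'cx': 277.30896776920736, 'cy': 206.3243134732042, 'cam_to_world': array([[ 0.03423024, -0.76738279,  0.6402749 ,  1.18406671],
       [ 0.99939482,  0.03024897, -0.01717541,  0.013581  ],
       [-0.00618754,  0.64047534,  0.76795381,  0.75898094],
       [ 0.        ,  0.        ,  0.        ,  1.        ]])}
tag_a 0.93 [269.7, 179.2, 296.0, 208.0] 280.7 193.0 698
tag_a 0.92 [216.9, 181.0, 244.6, 207.3] 232.8 191.8 708
tag_a 0.79 [164.7, 202.9, 197.5, 214.3] 181.4 207.9 339
bin_a 0.89 [197.8, 244.5, 245.6, 297.1] 223.4 267.4 2144
bin_a 0.78 [142.0, 239.6, 197.7, 290.6] 171.3 270.1 977
bin_a 0.62 [254.2, 242.3, 296.6, 298.1] 276.4 272.7 916
top {'fx': 460.86734903470744, 'fy': 460.86734903470744, 'cx': 280.0559081003002, 'cy': 205.7760232161665, 'cam_to_world': array([[ 0.01385203,  0.99043277, -0.13729911,  0.4594764 ],
       [-0.9997226 ,  0.01633416,  0.01696809,  0.04591547],
       [ 0.01904842,  0.13702598,  0.99038429,  1.11852137],
       [ 0.        ,  0.        ,  0.        ,  1.        ]])}
tag_a 0.96 [356.8, 204
[... 396 characters left out ...]
687e-04,
        7.79607946e+01, -6.93302546e+00]), 'joint_velocities': array([-0.04618637, -0.01848848,  0.05389785,  0.08395899, -0.03682854,
        0.0322835 ]), 'joint_torque': array([-1.35279246e-03, -4.04006374e+01, -2.37167877e+01,  7.00689806e-02,
        2.75745895e-02, -4.55462680e-05]), 'eef_pos': array([0.22221819, 0.53028078, 0.20534705]), 'tool_rot': array([[ 3.86497104e-01, -1.02354066e-04, -9.22290615e-01],
       [ 9.22290601e-01, -1.59715936e-04,  3.86497117e-01],
       [-1.86864060e-04, -9.99999982e-01,  3.26704466e-05]]), 'wrist_force': array([-0.21690037, -0.15844457,  0.16557766]), 'moment': array([ 0.02651806, -0.01896189, -0.03625805]), 'width': 0.09389166825525234}
```

Run:
```python
import cv2,numpy as np
a=cv2.imread("pics/top1.png")[110:280,230:430];b=cv2.imread("pics/scene1.png")[150:320,130:330]
cv2.imwrite("pics/c1.png",np.hstack([cv2.resize(x,(400,340),interpolation=2) for x in(a,b)]))
```

```text
(no output)
```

View pics/c1.png

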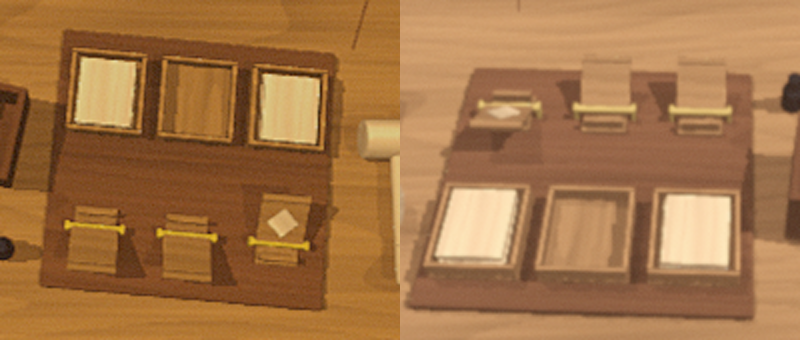

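View pics/top1.png

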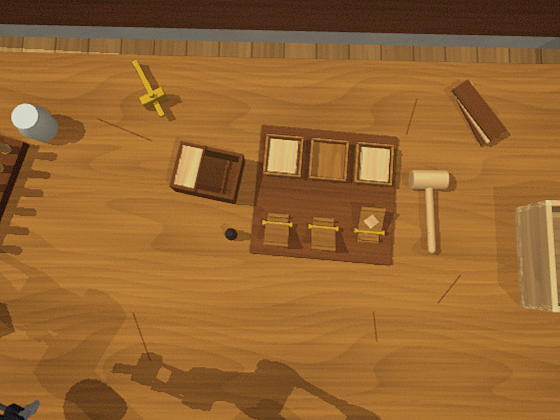

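The bins are full, empty and full from left to right. The left tag (hinge at about pixel 277,224 in the top view) shows plain and is wrong. The middle one is plain and the right one shows the diamond, and both are right. Only the left tag needs flipping, so I'll measure its hinge next.

```bash
cat > h.py <<'E'
import numpy as np,cv2
from cell import *
def ray(n,u,v,z):
    i=camera_info(n);T=i["cam_to_world"];d=T[:3,:3]@[(u-i["cx"])/i["fx"],-(v-i["cy"])/i["fy"],-1];o=T[:3,3]
    return o+d*(z-o[2])/d[2]
E
python3 - <<'E'
from h import *
for n,b in(("top",(205,255,255,395)),("scene",(185,225,150,310))):
    im=cv2.imread(f"pics/{n}1.png");h=cv2.cvtColor(im,cv2.COLOR_BGR2HSV)
    m=((h[...,0]>22)&(h[...,0]<35)&(h[...,1]>120)&(h[...,2]>140)).astype(np.uint8)
    k=np.zeros_like(m);k[b[0]:b[1],b[2]:b[3]]=m[b[0]:b[1],b[2]:b[3]]
    k=cv2.morphologyEx(k,cv2.MORPH_CLOSE,np.ones((3,5)))
    c,l,st,ce=cv2.connectedComponentsWithStats(k)
    for j in range(1,c):
        if st[j,4]>20:print(n,st[j],ce[j].round(1),ray(n,*ce[j],.028).round(4))
for p in((283.5,156),(372.5,164)): print("bins",ray("top",*p,.036).round(4))
for d in silhouettes("plug","top")[:1]+silhouettes("mallet","top")[:1]+silhouettes("puzzle_box","top")[:1]: print(d["box"],ray("top",d["box"][0],d["box"][3],.0).round(3),ray("top",d["box"][2],d["box"][1],.0).round(3))
E
```

```text
top [354 229  22   4  30] [363.5 231.3] [ 0.5527 -0.1721  0.028 ]
bins [0.7307 0.0208 0.036 ]
bins [ 0.7149 -0.1941  0.036 ]
[222.1, 228.5, 237.5, 236.8] [0.536 0.166 0.   ] [0.557 0.129 0.   ]
[405.9, 169.1, 447.8, 252.8] [ 0.504 -0.281  0.   ] [ 0.714 -0.391  0.   ]
[171.6, 141.4, 242.6, 205.8] [0.61  0.291 0.   ] [0.775 0.122 0.   ]
```

```bash
cat >> h.py <<'E'
y=np.array([.0733,.9973,0]);X=np.array([.9973,-.0733,0])
def tolocal(p,R=None):
    s=state();R=s["tool_rot"]
    return (R.T@(np.array(p)-s["eef_pos"])*100).round(2)
E
python3 - <<'E'
from h import *
print("top L",ray("top",277.2,224,.028),"top R",ray("top",369.5,232.5,.028),"M",ray("top",323.4,228.5,.028))
print("scene L",ray("scene",130+(670+735-800)/4,150+112/2,.028) ,ray("scene",130+(670+735-800)/4,150+111/2,.028))
H=np.array([.566,.033,0])
p=H-X*.105
print(p,tolocal([*p[:2],.205]))
s=state();R=s["tool_rot"];T=np.c_[y,[0,0,-1],np.cross(y,[0,0,-1])]
print(T,cv2.Rodrigues(R.T@T)[0].T)
E
```

```text
top L [0.56683868 0.03341191 0.028     ] top R [ 0.54999125 -0.18645582  0.028     ] M [ 0.55782624 -0.0765705   0.028     ]
scene L [0.57400968 0.03893542 0.028     ] [0.572525   0.03899525 0.028     ]
[0.4612835 0.0406965 0.       ] [-35.92   0.05 -40.97]
[[ 0.0733  0.     -0.9973]
 [ 0.9973  0.      0.0733]
 [ 0.     -1.      0.    ]] [[ 1.39877830e-05 -3.23458281e-01  6.11467698e-05]]
```

Request:
move_arm --deltas '[[[0,-0.1,0,-2.4,0,-2.7,0],[0,-0.2,0,-4.8,0,-5.5,0],[0,-0.3,0,-7.2,0,-8.2,0],[0,-0.323,0,-9.6,0,-11,0],[0,-0.323,0,-12,0,-13.7,0]]]' --newtons 20

```text
t: 0.97
eef_pos: [0.3026, 0.3653, 0.2056]
tool_rot: [[0.072, 0.001, -0.997], [0.997, 0.0, 0.072], [0.0, -1.0, -0.001]]
wrist_force: [0.5, -0.2, -0.6]
width: 0.0639
```

```bash
python3 -c "
from h import *
print(tolocal([.4615,.041,.205]))"
```

```text
[-31.2    0.06 -18.18]
```

Request:
move_arm --deltas '[[[0,0,0,-3.4,0,-2,0],[0,0,0,-6.8,0,-4,0],[0,0,0,-10.2,0,-6,0],[0,0,0,-13.6,0,-8,0],[0,0,0,-17,0,-10,0]]]'

```text
t: 1.38
eef_pos: [0.3899, 0.1881, 0.2058]
tool_rot: [[0.073, 0.001, -0.997], [0.997, 0.0, 0.073], [0.001, -1.0, -0.001]]
wrist_force: [0.4, 0.8, 0.2]
width: 0.0312
```

Request:
move_arm --deltas '[[[0,0,0,-3.4,0,-2,0],[0,0,0,-6.8,0,-4,0],[0,0,0,-10.2,0,-6,0],[0,0,0,-12.5,0,-7.5,0],[0,0,0,-12.5,0,-7.5,0]]]'

```text
t: 1.8
eef_pos: [0.4579, 0.0552, 0.2056]
tool_rot: [[0.079, 0.003, -0.997], [0.997, -0.003, 0.079], [-0.002, -1.0, -0.003]]
wrist_force: [0.3, -0.3, -0.2]
width: 0.0009
```

```bash
python3 -c "
from h import *
print(tolocal([.4615,.041,.046]))
cv2.imwrite('pics/s2.png',cv2.resize(camera('scene')[80:280,130:400],(756,560)))"
```

```text
[-1.35 15.96 -0.43]
```

View pics/s2.png

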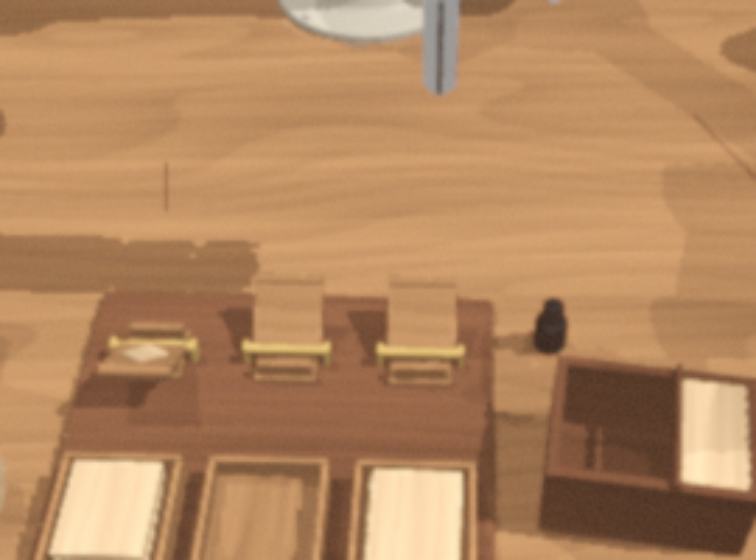

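The shut fingers (about 440,90) hang in front of the right-hand tag of this view, which is the left one as the robot sees it (bead at about 422,280). The path down is clear.

Request:
move_arm --deltas '[[[0,0,0,-0.4,3.5,0,0],[0,0,0,-0.8,7,0,0],[0,0,0,-0.9,10.5,0,0],[0,0,0,-0.9,14,0,0],[0,0,0,-0.9,15.8,0,0]]]'

```text
t: 2.27
eef_pos: [0.451, 0.052, 0.0444]
tool_rot: [[0.073, -0.006, -0.997], [0.997, 0.001, 0.073], [0.001, -1.0, 0.006]]
wrist_force: [-1.2, -0.2, 0.3]
width: -0.0
```

Request:
move_arm --deltas '[[[0,0,0,0,0,0,0],[0,0,0,0,0,0,0]]]'

```text
t: 2.43
eef_pos: [0.4534, 0.0517, 0.0472]
tool_rot: [[0.073, -0.002, -0.997], [0.997, 0.001, 0.073], [0.0, -1.0, 0.002]]
wrist_force: [0.3, -0.6, 0.7]
width: 0.0005
```

```bash
python3 -c "
from h import *
H=np.array([.567,.034,0])
for d in(-.05,0,.015):print(tolocal([*(H+X*d)[:2],.047]))"
```

```text
[-0.93  0.   -6.46]
[-9.400e-01 -1.000e-02 -1.146e+01]
[-9.400e-01 -1.000e-02 -1.296e+01]
```

Request:
move_arm --deltas '[[[0,0,0,-0.9,0,-1,0],[0,0,0,-0.9,0,-2.2,0],[0,0,0,-0.9,0,-3.4,0],[0,0,0,-0.9,0,-4.6,0],[0,0,0,-0.9,0,-5.8,0]]]'

```text
t: 2.85
eef_pos: [0.5045, 0.0378, 0.0475]
tool_rot: [[0.074, -0.018, -0.997], [0.997, 0.001, 0.074], [-0.0, -1.0, 0.018]]
wrist_force: [-27.9, 0.7, 20.6]
width: 0.0002
```

Request:
move_arm --deltas '[[[0,0,0,0,0,-1,0],[0,0,0,0,0,-2,0],[0,0,0,0,0,-3,0],[0,0,0,0,0,-4,0],[0,0,0,0,0,-5,0]]]'

```text
t: 3.27
eef_pos: [0.504, 0.038, 0.0447]
tool_rot: [[0.072, -0.121, -0.99], [0.997, 0.007, 0.072], [-0.002, -0.993, 0.121]]
wrist_force: [-70.9, 3.1, 49.3]
width: 0.0006
```

Request:
move_arm --deltas '[[[0,0,0,0,0,-0.8,0],[0,0,0,0,0,-1.6,0],[0,0,0,0,0,-1.6,0],[0,0,0,0,0,-1.6,0]]]'

```text
t: 3.6
eef_pos: [0.5037, 0.038, 0.0454]
tool_rot: [[0.072, -0.161, -0.984], [0.997, 0.01, 0.071], [-0.002, -0.987, 0.162]]
wrist_force: [-69.4, 3.5, 45.1]
width: 0.0005
```

```bash
python3 -c "
from h import *
cv2.imwrite('pics/s3.png',cv2.resize(camera('scene')[80:280,130:400],(756,560)))"
```

```text
(no output)
```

View pics/s3.png

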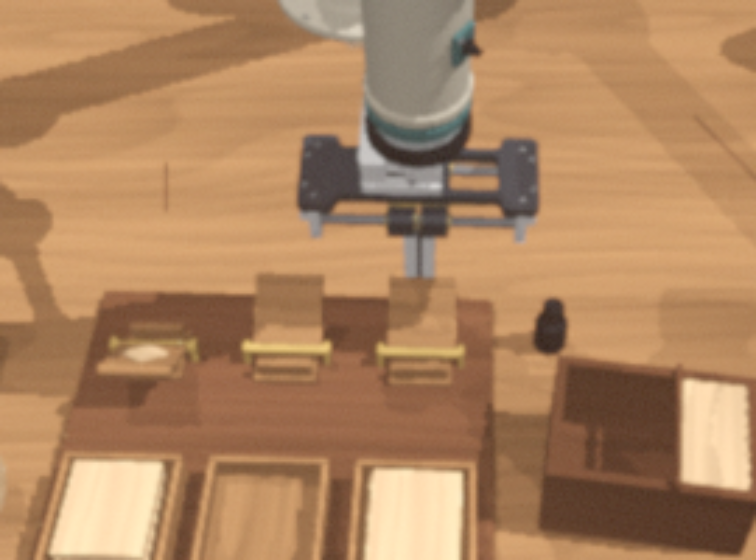

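Pushing level at the bead jams: the force points along the flap straight at the hinge, so friction locks it. I'll back off, go lower, and lift the bead with an upward-and-forward motion.

Request:
move_arm --deltas '[[[0,0,0,0,0,3,0],[0,0,0,0,0,6,0],[0,0,0,0,0,9,0],[0,0,0,0,0,9,0],[0,0,0,0,0,9,0]]]'

```text
t: 4.07
eef_pos: [0.4878, 0.0393, 0.0481]
tool_rot: [[0.074, 0.001, -0.997], [0.997, 0.0, 0.074], [0.0, -1.0, -0.001]]
wrist_force: [0.3, -0.1, 0.5]
width: 0.0005
```

```bash
python3 -c "
from h import *
H=np.array([.567,.034,0]);s=state();print(s['eef_pos'],s['tool_rot'],s['wrist_force'])
for d in(-.08,-.063):print(tolocal([*(H+X*d)[:2],.024]))"
```

```text
[0.48780661 0.03926865 0.04813918] [[ 7.36988138e-02  1.45285715e-03 -9.97279486e-01]
 [ 9.97280526e-01  8.37400117e-05  7.36990127e-02]
 [ 1.90586333e-04 -9.99998941e-01 -1.44273460e-03]] [ 0.2711176  -0.05771018  0.46711886]
[0.05 2.41 0.07]
[ 0.06  2.42 -1.63]
```

Request:
move_arm --deltas '[[[0,0,0,0,1.3,0,0],[0,0,0,0,2.5,0,0],[0,0,0,0,2.5,-0.8,0],[0,0,0,0,2.5,-1.6,0],[0,0,0,0,2.5,-1.7,0]]]'

```text
t: 4.48
eef_pos: [0.5041, 0.0379, 0.0223]
tool_rot: [[0.074, -0.006, -0.997], [0.997, 0.001, 0.074], [0.0, -1.0, 0.006]]
wrist_force: [-6.9, 0.8, 3.2]
width: 0.0005
```

Request:
move_arm --deltas '[[[0,0,0,0,-0.5,-0.5,0],[0,0,0,0,-1.0,-0.8,0],[0,0,0,0,-1.5,-1.1,0],[0,0,0,0,-2.0,-1.4,0],[0,0,0,0,-2.5,-1.8,0]]]'

```text
t: 4.9
eef_pos: [0.5251, 0.0364, 0.0485]
tool_rot: [[0.074, 0.003, -0.997], [0.997, -0.0, 0.074], [0.0, -1.0, -0.003]]
wrist_force: [-1.1, 0.6, -0.1]
width: 0.0007
```

It's lifting freely, so I'll carry on over the top.

Request:
move_arm --deltas '[[[0,0,0,0,-0.7,-0.9,0],[0,0,0,0,-1.1,-1.8,0],[0,0,0,0,-1.4,-2.7,0],[0,0,0,0,-1.7,-3.6,0],[0,0,0,0,-1.9,-4.5,0]]]'

```text
t: 5.32
eef_pos: [0.5687, 0.0332, 0.0668]
tool_rot: [[0.074, 0.001, -0.997], [0.997, 0.0, 0.074], [0.0, -1.0, -0.001]]
wrist_force: [-0.7, -0.6, 0.3]
width: 0.0002
```

Request:
move_arm --deltas '[[[0,0,0,0,0,-0.6,0],[0,0,0,0,0,-1.2,0],[0,0,0,0,0,-1.2,0],[0,0,0,0,0,-1.2,0],[0,0,0,0,0,-1.2,0]]]'

```text
t: 5.73
eef_pos: [0.5786, 0.0324, 0.0661]
tool_rot: [[0.074, -0.001, -0.997], [0.997, 0.0, 0.074], [0.0, -1.0, 0.001]]
wrist_force: [1.3, -0.1, -0.2]
width: 0.0008
```

Request:
move_arm --deltas '[[[0,0,0,0,-3,0,0],[0,0,0,0,-6,1,0],[0,0,0,0,-9,4,0],[0,0,0,0,-11,7.5,0],[0,0,0,0,-12,11,0]]]'

```text
t: 6.15
eef_pos: [0.4696, 0.0405, 0.1889]
tool_rot: [[0.074, 0.004, -0.997], [0.997, -0.0, 0.074], [0.0, -1.0, -0.004]]
wrist_force: [0.2, -0.4, 0.9]
width: 0.0005
```

Request:
move_arm --deltas '[[[0,0,0,0,0,2,0],[0,0,0,0,0,4,0],[0,0,0,0,0,4,0],[0,0,0,0,0,4,0],[0,0,0,0,0,4,0]]]'

```text
t: 6.57
eef_pos: [0.4306, 0.0434, 0.1867]
tool_rot: [[0.074, 0.001, -0.997], [0.997, -0.0, 0.074], [0.0, -1.0, -0.001]]
wrist_force: [1.0, -0.6, 0.4]
width: 0.0003
```

```bash
python3 -c "
from h import *
a=cv2.resize(camera('scene')[130:310,130:400],(780,520));cv2.imwrite('pics/s4.png',a)
print(state()['t'],state()['wrist_force'])"
```

```text
6.6167 [-5.84650690e-01  6.93089355e-01 -6.09016034e-04]
```

View pics/s4.png

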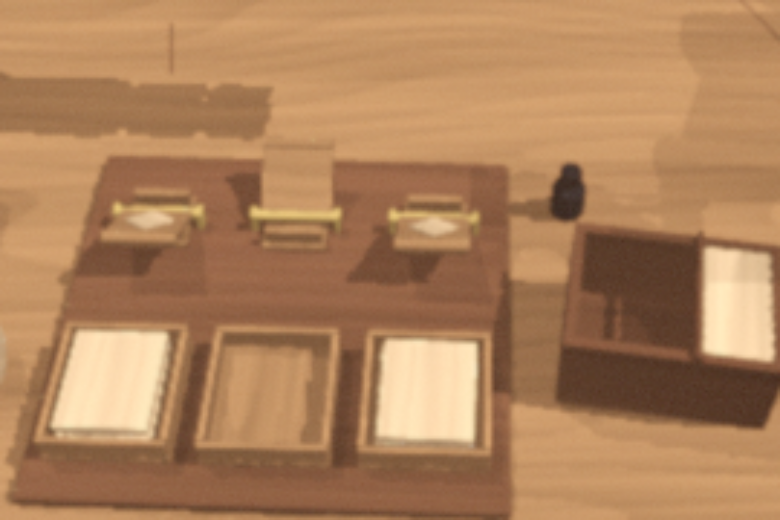

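The tag at about (433,225) now lies over with its diamond up. The one at (150,218) also shows its diamond, the middle one at (298,175) stays plain, and the robot is clear of everything.

```bash
python3 -c "
from cell import *
print(close_job())"
```

```text
the job is handed in; nothing more can be done
None
```

The job is done and handed in at about 6.6 s of robot time. Only one tag was wrong: the left one, in front of a full bin, was lying plain side up, so I pushed it over to the diamond.

- **First try:** a level push at the tag's free edge jammed, and the wrist force reached about 86 N (limit 120 N). The tag didn't move. I backed off and lifted the edge with a forward-and-upward stroke, which took it over with only a few newtons.
- **Last check:** in the final scene picture both full bins have the diamond up, and the empty middle bin's tag is plain side up. The panels, puzzle box and plug look unmoved, and the arm was clear of everything.
- **Not checked:** I didn't look at the mallet again, as it was outside the last crop. The arm never went near it. I also didn't measure the contact force during the jam separately. It was on the fingertips, not the gripper's body.

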